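# Stand the tipped spray cans back in their lane

## Task

Two spray cans have tipped over in the front trough of the can rack on the welding bench. Stand the red one and the blue one upright in the lane, each centred on the pad of its own colour, setting them down rather than dropping them and leaving the other cans standing where they are. When both stand, slide the yellow keeper fully home by its black post so that they cannot fall out again.

Things in the scene. Friction and masses are not known exactly. Their poses are not given: they have to be found in the camera images.
- rack_lane (a point): Fixed steel can rack, 470 mm long. Point: middle of the floor of its lane, 4 mm above the bench; own x across the rack away from the robot, y along the lane, z up. The lane, 66 mm wide, open on top, has five places 90 mm apart. Its far wall is 30 mm high; the divider on its robot side (own x -34 to -46 mm) is 45 mm high.
- front_rail (a point): Blue round rail, 10 mm thick, the front of the trough that lies on the robot side of the lane's divider (trough floor 4 mm above the bench, about 85 mm wide). Point: top of the rail at mid-length, 58 mm above the bench, 136 mm before the lane's middle. Axes as rack_lane.
- keeper_post (a point): Black upright post, 16 mm thick, 62 mm tall, on the +y end of the yellow keeper, a flat bar 475 mm long that runs from it towards rack -y above the divider (58 to 76 mm above the bench; its guide clips reach 80 mm). Point: centre of the post's top, 137.5 mm above the bench; 40 mm before the lane's middle line. Axes as rack_lane.
- keeper (a joint): How far the keeper has been slid towards rack -y, in m: 0 fully back (open), 0.10 fully home at its stop (shut). It slides with about 2.5 N of friction and stays where it is left.
- red_can_mid (a point): Loose red spray can, 0.2 to 0.42 kg, 145 mm tall: straight body 53 mm thick for the lower 122 mm, then shoulder and 40 mm cap. Point: on its axis half-way up; own z from foot to cap. It starts tipped in the trough: foot against the divider, leaning about 42 degrees from upright towards the robot (rack -x) on the front rail, which touches it 70 mm from the foot.
- red_pad_top (a point): Flat red disc, fixed on the lane floor, 60 mm in diameter and 3 mm thick, that marks the red can's place. The point is the centre of its upper face, 7 mm above the bench.
- blue_can_mid (a point): Loose blue spray can, 0.2 to 0.42 kg, 145 mm tall: straight body 53 mm thick for the lower 122 mm, then shoulder and 40 mm cap. Point: on its axis half-way up; own z from foot to cap. It starts tipped in the trough: foot against the divider, leaning about 42 degrees from upright towards the robot (rack -x) on the front rail, which touches it 70 mm from the foot.
- blue_pad_top (a point): Flat blue disc, fixed on the lane floor, 60 mm in diameter and 3 mm thick, that marks the blue can's place. The point is the centre of its upper face, 7 mm above the bench.
- grey_can_mid (a point): The grey spray can, loose, 52 mm in diameter and 135 mm tall, already standing in the lane in one of the five places. The point is on its axis half-way up; own z up the can.
- orange_can_mid (a point): The orange spray can, loose, 50 mm in diameter and 145 mm tall, already standing in the lane in one of the five places. The point is on its axis half-way up; own z up the can.
- green_can_mid (a point): The green spray can, loose, 51 mm in diameter and 140 mm tall, already standing in the lane in one of the five places. The point is on its axis half-way up; own z up the can.
Things that resemble listed ones, but are neither listed nor needed, are in the scene too. What is shaped like the part that bears green_can_mid but pink is not meant.

How it is judged:
On the way, in this order (a step that is already met when the one before it is completed fails the run):
1. both tipped cans stand upright and released on the pads of their own colours (horizontal distance between red_can_mid and red_pad_top below 0.015 m and angle between each of red_can_mid, blue_can_mid's own z axis and vertical below 0.1 rad and z of red_can_mid in the frame of red_pad_top between 0.0685 and 0.0765 m and linear speed of each of red_can, blue_can below 0.02 m/s and contact force between the fingers and red_can below 0.2 N and horizontal distance between blue_can_mid and blue_pad_top below 0.015 m and z of blue_can_mid in the frame of blue_pad_top between 0.0685 and 0.0765 m and contact force between the fingers and blue_can below 0.2 N), for 0.2 s.
2. the keeper is slid fully home (value of joint keeper above 0.094 m), for 0.2 s.
At the end, for the whole second after the job is handed in: Red and blue can stand released and still on their own-colour pads, within 15 mm of the centre, 0.1 rad of vertical and 4 mm of resting; keeper home (joint over 0.094 of 0.10 m); grey, orange and green cans upright within 0.1 rad and within 25 mm of their starts (all of step 1 and value of joint keeper above 0.094 m and angle between each of grey_can_mid, orange_can_mid, green_can_mid's own z axis and vertical below 0.1 rad and distance of each of grey_can_mid, orange_can_mid, green_can_mid from where it was at the start of the episode below 0.025 m); the robot touches nothing.
It fails at once if a standing neighbour is tipped more than 0.3 rad or moved more than 25 mm (angle between any of grey_can_mid, orange_can_mid, green_can_mid's own z axis and vertical above 0.3 rad or distance of any of grey_can_mid, orange_can_mid, green_can_mid from where it was at the start of the episode above 0.025 m).
It fails at once if a can is dropped (faster than 0.6 m/s while no finger touches it) ((linear speed of red_can above 0.6 m/s and contact force between the fingers and red_can below 0.1 N) or (linear speed of blue_can above 0.6 m/s and contact force between the fingers and blue_can below 0.1 N)).
It fails at once if the keeper is slid home before both cans stand (value of joint keeper above 0.094 m and angle between any of red_can_mid, blue_can_mid's own z axis and vertical above 0.3 rad).
It also fails if it takes over 66 s, if anything falls off the work surface, if the arm or the gripper's body presses on something with over 40 N, if the wrist force passes 120 N, or if a joint passes its speed limit or range.

## Robot

A 6-joint arm with a two-finger parallel gripper is mounted at the origin on the work surface. World frame = base frame: x ahead of the robot, y to its left, z up, the work surface at z = 0. Lengths are in m, angles in rad, forces in N, time in s.
With the tool pointing down it reaches from about 0.275 to 0.725 m from the base axis. Payload 5.6 kg.
Tool frame: the origin (TCP) lies on the centre line of the jaws, within the pads' length; the fingertips stand 11 mm ahead of it and the grasp point (between the pads) lies 8 mm behind it (r.tcp_to_tips is the z of the fingertips in the tool frame, in m); z points along the fingers, y is the line along which they close (so a half turn about z gives the same grasp; the last joint's range is limited). The gripper opens to 85 mm and grips with 20 to 120 N. Pads are 22 mm wide; open, the fingers measure 114 mm over their backs; the gripper's body (76 mm by 85 mm) begins 54 mm behind the grasp point. The pads swing forward as they close: fully open they stand 13 mm farther back than shut.
Start: joints at [1.439, 0.255, 0.108, 0, -1.424, -0.285], TCP at [0.223, 0.503, 0.211] pointing down, gripper open.
Joint ranges: [-2.95, 2.95], [-1.21, 1.97], [-1.09, 1.5], [-2.87, 1.71], [-2.94, -0.07], [-3.05, 3.05]. Speed limits (rad/s): [2.57, 2.57, 3.14, 3.14, 3.14, 3.14].

## Interface

Orientations are given as [roll, pitch, yaw] about the fixed x, y, z axes, in that order (R = Rz(yaw) Ry(pitch) Rx(roll)).
In Python, from bench import r gives the robot as it stands.
- The arm moves only by the tool arm_command, never from a script. Its argument "increments" is a list of rows, each a list of 3 entries, a list of its own where there are three numbers: the finger opening in cm, from 0 to 8.54, then the shift along the tool's x, y, z in cm, then the turn about the tool's z in degrees. A call has 1 to 20 rows; each row is the pose to reach, as a shift and turn from the pose commanded when the call began, along the tool's axes at that moment; what a row does not reach only later rows make up. A row lasts 1/12 s, in which the tool goes at most 41.7 mm and 7.16 degrees, less where a joint would pass 70% of its speed; a pose out of reach is approached as far as the arm can. A call with a gripper value outside its range is refused whole. The fingers move at their own pace and stop on an object; the grip force is fixed at half the most. Time passes only in rows, so rows that repeat a pose let the fingers close. It gives the time, the measured TCP pose, the force, the opening and the grip force at its end, in the units of the state.
- r.state(): the state, without advancing time (a new reading comes with each control period).
- r.get_image(name): name is "side" or "top"; returns the picture (400x640x3 uint8, red, green, blue); there is no depth.
- r.calibration(name): a dict with "mtx" (3x3 intrinsics, pixels), "R" (3x3) and "t" (3): a world point X has camera coordinates R X + t. Camera axes: x right, y down, z forward; pixel columns grow to the right and rows downward; lengths in m; the calibration is good to about 2 mm. A picture is of the moment at which its call begins. calibration takes no time and is no camera call.
- r.close_job(): hands the job in; it is judged then, once.
The state is a dict: "time_s": time; "q": joint angles; "qvel": joint speeds; "joint_torque": joint torques, N m; "eef_pos": TCP position; "orientation": TCP orientation; "ft_force": force on the tool from outside, world axes, zero at the start; "torque": the same for the moment, N m; "gripper_width": finger opening in m; "finger_force": force on a finger pad.
Only numpy, scipy, OpenCV 4.12 (cv2) and the standard library are available. Lean on these libraries where they do the work, as an engineer would, in place of code of your own. Each camera call takes 0.05 s, during which the arm holds its last target. There are 200 camera calls.

## Working session

There is one attempt and no reset: what is moved stays moved. The work goes in short steps, Python scripts to look and compute and a tool call to move; the robot and the scene stay as the last step left them, time stands still between calls to the robot, and variables do not carry over. Pictures are saved under pics/ and viewed, at most 10 in all, crops included, and the job is handed in when it is done.

Besides the shell and the picture viewer there is one more tool, called by a JSON object that holds its "api" and its "payload", one argument or row to a line. arm_command: Moves the arm, as the interface text tells. Its arguments: {"type":"object","properties":{"increments":{"type":"array"}},"required":["increments"]}

```bash
mkdir -p pics; python3 - <<'E'
from bench import r
import cv2
for n in("side","top"):
    cv2.imwrite(f"pics/{n}0.png",cv2.cvtColor(r.get_image(n),cv2.COLOR_RGB2BGR))
    c=r.calibration(n);print(n,c["mtx"].tolist(),(-c["R"].T@c["t"]).tolist(),c["R"].tolist())
print(r.state(),r.tcp_to_tips)
E
```

```text
side [[368.6474496803918, 0.0, 319.13221967557337], [0.0, 368.6474496803918, 196.5076255780312], [0.0, 0.0, 1.0]] [0.4707512016103978, 0.5926184517813353, 0.6134314355439466] [[-0.988232876624799, -0.1527424595873658, 0.008094602959776787], [-0.10581836363443131, 0.6445072753542795, -0.7572402828251635], [0.11044571279866759, -0.7491863006319619, -0.6530862358600044]]
top [[495.8976585525751, 0.0, 318.09630933772587], [0.0, 495.8976585525751, 204.2999227821146], [0.0, 0.0, 1.0]] [0.3488553388261035, 0.037064060420942846, 1.3740689561599027] [[0.017036053100451504, -0.9998427588801052, -0.004922439413443085], [-0.9828362343077288, -0.015841402905372417, -0.1837987662793016], [0.18369188720943083, 0.007969157358848011, -0.9829515670186545]]
{'time_s': 0.1, 'q': array([ 1.43857970e+00,  2.55668919e-01,  1.07127347e-01, -3.66617006e-04,
       -1.42393654e+00, -2.84603656e-01]), 'qvel': array([ 0.00249685, -0.00015691,  0.00492476,  0.00202345, -0.00082015,
       -0.00031239]), 'joint_torque': array([-2.92608071e-03, -3.87602949e+01,  2.38475972e+01,  5.37792429e+00,
       -3.72285940e-03,  2.78668651e-06]), 'eef_pos': array([0.2224454 , 0.50247713, 0.21070212]), 'orientation': array([ 3.13987671e+00, -1.24214196e-04, -4.16874126e-01]), 'ft_force': array([-0.44495633,  0.31639534, -0.58014526]), 'torque': array([0.01950847, 0.0309407 , 0.01931761]), 'finger_force': 0.0, 'gripper_width': 0.08536483169626437} 0.011
```

View pics/side0.png

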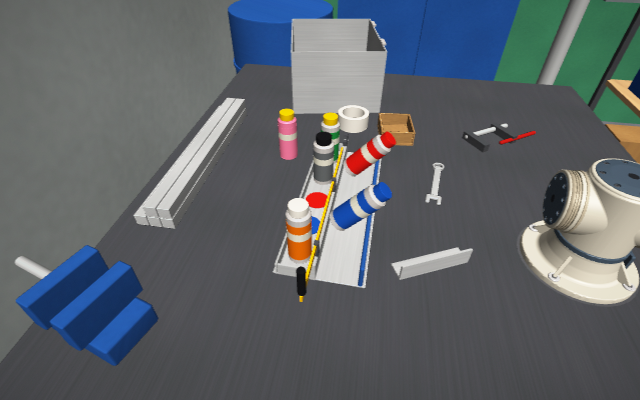

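View pics/top0.png

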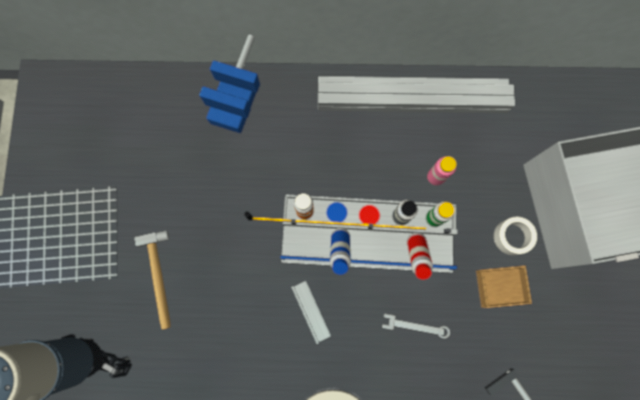

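The side view shows the cans leaning towards the robot: red at about (370,153), blue at (360,206), with the keeper post at (301,282). The top view shows the blue pad at (337,212), the red pad at (369,214), the blue can from (340,234) to (341,268), the red can from (417,238) to (423,271), and the post at (248,215). I'll segment for precise positions.

```bash
cat > h.py <<'E'
from bench import r
import cv2,numpy as np
def ray(n,u,v):
    c=r.calibration(n);R,t=c["R"],np.array(c["t"]);d=R.T@np.linalg.inv(c["mtx"])@[u,v,1];return -R.T@t,d
def atz(n,u,v,z):
    o,d=ray(n,u,v);return o+d*(z-o[2])/d[2]
def proj(n,X):
    c=r.calibration(n);p=c["mtx"]@(c["R"]@np.array(X)+c["t"]);return p[:2]/p[2]
def crop(n,box,f,name,im=None):
    im=r.get_image(n) if im is None else im
    x0,y0,x1,y1=box;cv2.imwrite(name,cv2.resize(cv2.cvtColor(im,cv2.COLOR_RGB2BGR)[y0:y1,x0:x1],None,fx=f,fy=f,interpolation=cv2.INTER_CUBIC))
def blobs(im,col,box,amin=15):
    h=cv2.cvtColor(im,cv2.COLOR_RGB2HSV).astype(int);H,S,V=h[...,0],h[...,1],h[...,2]
    m={'red':((H<8)|(H>172)),'blue':(H>100)&(H<125),'yellow':(H>20)&(H<32)}[col]&(S>140)&(V>60)
    k=np.zeros(m.shape,np.uint8);x0,y0,x1,y1=box;k[y0:y1,x0:x1]=m[y0:y1,x0:x1]
    n,l,s,c=cv2.connectedComponentsWithStats(k)
    return [(s[i].tolist(),c[i].round(1).tolist()) for i in range(1,n) if s[i,4]>=amin]
E
python3 - <<'E'
from h import *
im=r.get_image("top")
for c in("red","blue"):
    for s,ce in blobs(im,c,(270,180,470,290)):print(c,s,ce,atz("top",*ce,.007).round(4))
a=atz("top",284,259.5,.058);b=atz("top",454,269,.058);print(a,b)
crop("top",(240,185,470,285),3.45,"pics/c1.png",im)
crop("side",(260,95,410,310),2.7,"pics/c2.png")
E
```

```text
red [359, 205, 21, 19, 294] [368.9, 214.5] [ 0.5776 -0.0942  0.007 ]
red [408, 235, 19, 15, 188] [416.3, 241.4] [ 0.5044 -0.225   0.007 ]
red [411, 252, 18, 8, 67] [419.2, 254.5] [ 0.4684 -0.2322  0.007 ]
red [416, 264, 16, 16, 201] [422.9, 271.4] [ 0.4224 -0.2414  0.007 ]
blue [327, 203, 19, 18, 280] [336.3, 211.8] [ 0.5838 -0.0031  0.007 ]
blue [332, 231, 17, 12, 157] [340.0, 236.5] [ 0.5146 -0.0141  0.007 ]
blue [332, 247, 17, 6, 45] [340.0, 249.3] [ 0.4791 -0.0144  0.007 ]
blue [281, 256, 48, 5, 72] [302.8, 257.9] [0.4538 0.0876 0.007 ]
blue [333, 259, 15, 16, 186] [339.8, 266.7] [ 0.4314 -0.0143  0.007 ]
blue [352, 261, 58, 4, 81] [380.8, 262.5] [ 0.4447 -0.1266  0.007 ]
blue [434, 265, 23, 4, 41] [447.2, 266.6] [ 0.4366 -0.3081  0.007 ]
[0.44478847 0.13540357 0.058     ] [ 0.42733993 -0.31288992  0.058     ]
```

View pics/c1.png

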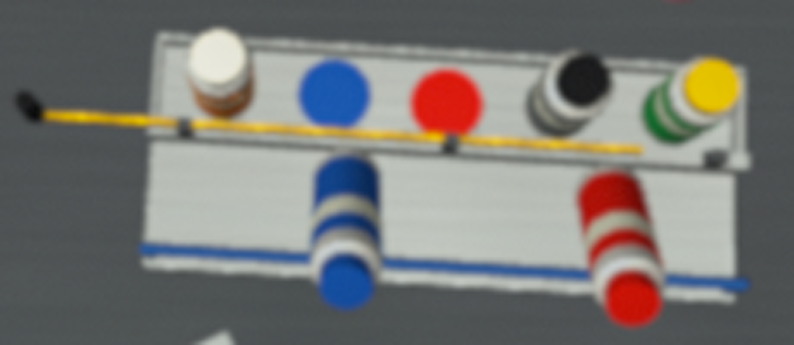

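View pics/c2.png

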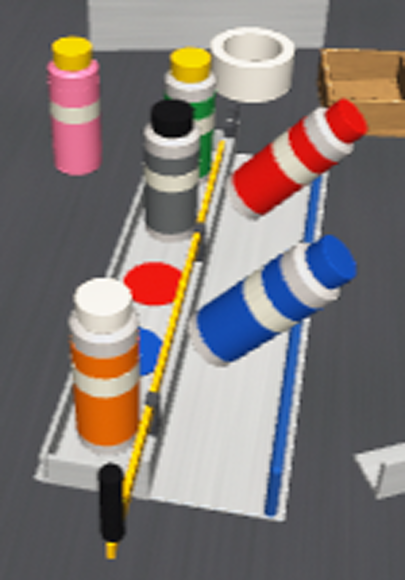

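```bash
cat >> h.py <<'E'
def inc(x,y,z,yaw=-.0435):
    s=r.state();p=s["eef_pos"];w=s["orientation"][2];d=np.array([x,y,z])-p
    c,q=np.cos(w),np.sin(w)
    print("t",round(s["time_s"],2),"shift cm",np.round([100*(c*d[0]+q*d[1]),100*(q*d[0]-c*d[1]),-100*d[2]],2),"turn",round(np.degrees(w-yaw),2))
E
python3 -c "
from h import *
inc(.4475,-.011,.17)"
```

```text
t 0.2 shift cm [41.37 37.86  4.1 ] turn -21.39
```

{"api": "arm_command", "payload": {
  "increments": [
    [8.5, [3, 2.7, 0], -4],
    [8.5, [6, 5.5, 0], -8],
    [8.5, [9, 8.2, 0], -12],
    [8.5, [12, 11, 0], -16],
    [8.5, [15, 13.7, 0.5], -21.4],
    [8.5, [18, 16.5, 1], -21.4],
    [8.5, [21, 19.2, 1.5], -21.4],
    [8.5, [24, 22, 2], -21.4],
    [8.5, [27, 24.7, 2.5], -21.4],
    [8.5, [30, 27.5, 3], -21.4],
    [8.5, [33, 30.2, 3.5], -21.4],
    [8.5, [36, 33, 4.1], -21.4],
    [8.5, [39, 35.7, 4.1], -21.4],
    [8.5, [41.37, 37.86, 4.1], -21.4],
    [8.5, [41.37, 37.86, 4.1], -21.4],
    [8.5, [41.37, 37.86, 4.1], -21.4]
  ]
}}

```text
time_s: 1.53
eef_pos: [0.4477, -0.0123, 0.17]
orientation: [3.141, 0.001, -0.047]
ft_force: [-0.3, 0.8, -0.7]
gripper_width: 0.085
finger_force: 0.0
```

```bash
python3 -c "
from h import *
print(r.state()['eef_pos'],r.state()['orientation'],r.state()['q'])
inc(.448,-.011,.0895)
crop('top',(280,180,480,320),3,'pics/c3.png')"
```

```text
[ 0.44767647 -0.01227055  0.17002284] [ 3.14134146e+00  1.04424812e-03 -4.72158698e-02] [ 3.24451258e-01  7.12410249e-02 -2.21427627e-01 -1.51591983e-04
 -1.27919186e+00  1.19917299e+00]
t 1.53 shift cm [ 0.03 -0.13  8.05] turn -0.21
```

View pics/c3.png

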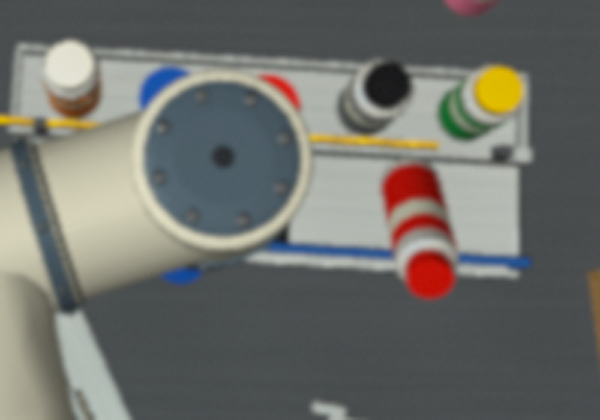

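The wrist hides the blue can in the top view, so I'll use the side view from here. Next I descend over the can and close.

{"api": "arm_command", "payload": {
  "increments": [
    [8.5, [0, -0.1, 2], -0.2],
    [8.5, [0, -0.1, 4], -0.2],
    [8.5, [0, -0.1, 6], -0.2],
    [8.5, [0, -0.1, 7.5], -0.2],
    [8.5, [0, -0.1, 8.05], -0.2],
    [8.5, [0, -0.1, 8.05], -0.2]
  ]
}}

```text
time_s: 2.08
eef_pos: [0.4465, -0.009, 0.089]
orientation: [3.141, 0.003, -0.038]
ft_force: [-1.5, -0.3, 0.6]
gripper_width: 0.085
finger_force: 0.0
```

```bash
python3 -c "
from h import *
print(r.state()['eef_pos'],r.state()['ft_force'])
crop('side',(260,95,460,310),2.7,'pics/c4.png')"
```

```text
[ 0.44651752 -0.0089878   0.08902008] [-1.54179733 -0.27203476  0.56152204]
```

View pics/c4.png

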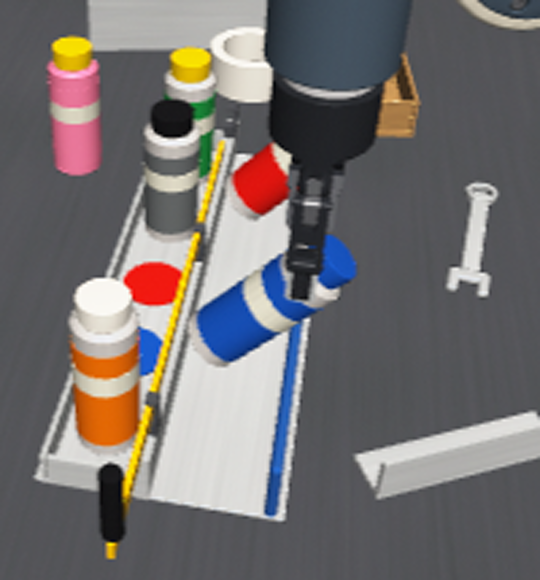

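The finger straddles the upper body, at about (305,275) in the crop, and the gripper body is clear of the cap. I'll close.

{"api": "arm_command", "payload": {
  "increments": [
    [5.0, [0, 0, 0], 0],
    [5.0, [0, 0, 0], 0],
    [5.0, [0, 0, 0], 0],
    [5.0, [0, 0, 0], 0],
    [5.0, [0, 0, 0], 0],
    [5.0, [0, 0, 0], 0]
  ]
}}

```text
time_s: 2.63
eef_pos: [0.4482, -0.0096, 0.0906]
orientation: [-3.141, -0.001, -0.04]
ft_force: [-0.3, 0.4, 3.4]
gripper_width: 0.05
finger_force: 3.6
```

{"api": "arm_command", "payload": {
  "increments": [
    [4.0, [0, 0, 0], 0],
    [4.0, [0, 0, 0], 0],
    [4.0, [0, 0, 0], 0],
    [4.0, [0, 0, 0], 0]
  ]
}}

```text
time_s: 2.97
eef_pos: [0.4482, -0.0098, 0.091]
orientation: [3.142, -0.001, -0.04]
ft_force: [-1.5, 1.2, 8.1]
gripper_width: 0.0455
finger_force: 59.3
```

```bash
python3 -c "
from h import *
print(r.state())
crop('side',(260,95,460,310),2.7,'pics/c5.png')"
```

```text
{'time_s': 2.9667, 'q': array([ 3.30188921e-01,  1.31406720e-01, -3.67075994e-01,  5.77842285e-04,
       -1.07101994e+00,  1.20077925e+00]), 'qvel': array([ 0.00018612,  0.00025179, -0.00075569,  0.00157408,  0.00324634,
        0.00082606]), 'joint_torque': array([-3.27220056e-01, -2.57255298e+01,  1.94978499e+01,  4.36822683e+00,
        6.82635214e-01, -1.97011046e-02]), 'eef_pos': array([ 0.44818174, -0.00981351,  0.09096969]), 'orientation': array([ 3.14158729e+00, -1.38959208e-03, -3.95515594e-02]), 'ft_force': array([-1.54733244,  1.17846662,  8.09036786]), 'torque': array([0.31111423, 0.83446903, 0.06029997]), 'finger_force': 59.3294725951273, 'gripper_width': 0.04548773880765001}
```

View pics/c5.png

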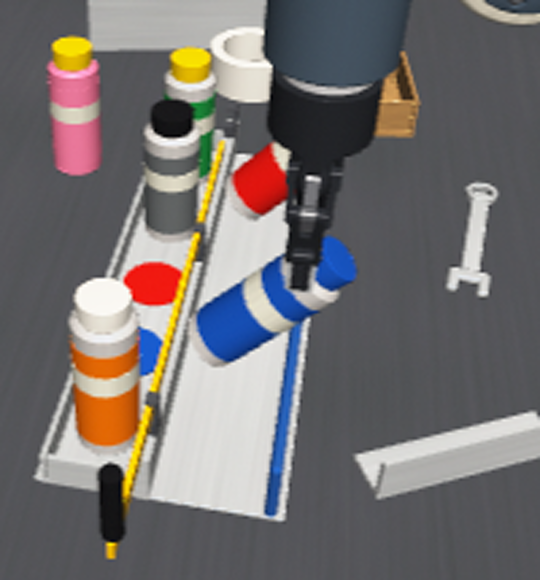

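The fingers stopped at 45 mm, so they grip off-axis or at the shoulder. I'll check the can model against the images.

```bash
python3 - <<'E'
from h import *
from scipy.optimize import least_squares
S=cv2.cvtColor(cv2.imread("pics/side0.png"),cv2.COLOR_BGR2RGB);T=cv2.cvtColor(cv2.imread("pics/top0.png"),cv2.COLOR_BGR2RGB)
bs={"blue":blobs(S,"blue",(325,175,395,235)),"red":blobs(S,"red",(335,125,400,180))}
bt={"blue":blobs(T,"blue",(325,228,357,275)),"red":blobs(T,"red",(400,228,440,280))}
for k in bs:
    print(k,bs[k],bt[k])
    cs=max(bs[k],key=lambda b:b[1][0])[1];ct=max(bt[k],key=lambda b:b[1][1])[1]
    f=lambda X:np.r_[proj("side",X)-cs,proj("top",X)-ct]
    s=least_squares(f,[.42,-.01,.12]);print("cap",s.x.round(4),s.fun.round(1))
    fs=min(bs[k],key=lambda b:b[1][0])[1];ft=min(bt[k],key=lambda b:b[1][1])[1]
    f=lambda X:np.r_[proj("side",X)-fs,proj("top",X)-ft]
    s=least_squares(f,[.5,-.01,.03]);print("low",s.x.round(4),s.fun.round(1))
o=np.array([.582,-.0155,0]);ex=np.array([.999,-.0435,0])
for s in(0,61,122,145):
    X=o+ex*(-.0657-s/1e3*.669)+[0,0,.0217+.743*s/1e3];print(s,X.round(4),((proj("side",X)-[260,95])*2.7).round(),proj("top",X).round(1))
for dy in(-.023,.023):
    print("tip",((proj("side",[.448,-.0098+dy,.080])-[260,95])*2.7).round())
E
```

```text
blue [([373, 175, 19, 27, 290], [381.5, 190.2]), ([357, 190, 20, 24, 191], [364.5, 203.4]), ([333, 199, 30, 30, 456], [345.2, 215.2]), ([365, 215, 6, 20, 71], [367.8, 224.9])] [([332, 231, 17, 12, 158], [340.0, 236.4]), ([332, 247, 17, 6, 46], [340.0, 249.3]), ([333, 259, 15, 16, 185], [339.8, 266.7])]
cap [ 0.4269 -0.0102  0.1232] [ 0.8  0.2  0.1 -1. ]
low [ 0.5045 -0.0124  0.0394] [-1.9 -0.5 -0.2  2.4]
red [([380, 131, 16, 17, 177], [387.7, 139.5]), ([367, 139, 18, 20, 150], [373.4, 150.3]), ([346, 148, 26, 26, 362], [357.1, 162.1])] [([408, 235, 19, 15, 188], [416.3, 241.4]), ([411, 252, 18, 8, 67], [419.2, 254.5]), ([416, 264, 16, 16, 201], [422.9, 271.4])]
cap [ 0.4172 -0.2187  0.119 ] [ 0.3  0.1  0.  -0.3]
low [ 0.4945 -0.2175  0.0434] [-2.1 -0.5 -0.2  2.1]
0 [ 0.5164 -0.0126  0.0217] [210. 337.] [339.7 235.2]
61 [ 0.4756 -0.0109  0.067 ] [262. 304.] [339.5 248.5]
122 [ 0.4348 -0.0091  0.1123] [318. 268.] [339.4 262.8]
145 [ 0.4195 -0.0084  0.1294] [341. 254.] [339.3 268.5]
tip [299. 278.]
tip [296. 316.]
```

The can model fits the images. The pads sit about 12 mm higher than nominal at this width, so I'll reopen, then go lower and towards the cap.

{"api": "arm_command", "payload": {
  "increments": [
    [7.0, [0, 0, 0], 0],
    [7.5, [0, 0, 0], 0],
    [7.5, [0, 0, 0], 0],
    [7.5, [-0.7, 0, 0.3], 0],
    [7.5, [-0.7, 0, 0.6], 0],
    [7.5, [-0.7, 0, 0.6], 0],
    [4.5, [-0.7, 0, 0.6], 0],
    [4.5, [-0.7, 0, 0.6], 0],
    [4.5, [-0.7, 0, 0.6], 0],
    [4.5, [-0.7, 0, 0.6], 0],
    [4.5, [-0.7, 0, 0.6], 0],
    [4.5, [-0.7, 0, 0.6], 0]
  ]
}}

```text
time_s: 4.02
eef_pos: [0.4407, -0.0096, 0.0842]
orientation: [3.141, -0.0, -0.04]
ft_force: [-2.3, -0.5, 4.6]
gripper_width: 0.0491
finger_force: 61.6
```

The grip is on the axis now. I'll start pivoting the can upright with its foot held against the divider.

{"api": "arm_command", "payload": {
  "increments": [
    [4.5, [0.3, 0, -0.1], 0],
    [4.5, [0.6, 0, -0.25], 0],
    [4.5, [0.9, 0, -0.45], 0],
    [4.5, [1.2, 0, -0.6], 0],
    [4.5, [1.6, 0, -0.8], 0],
    [4.5, [1.6, 0, -0.8], 0]
  ]
}}

```text
time_s: 4.52
eef_pos: [0.452, -0.0107, 0.091]
orientation: [3.14, 0.01, -0.041]
ft_force: [-14.0, 1.8, 10.9]
gripper_width: 0.0496
finger_force: 62.4
```

```bash
python3 -c "
from h import *
im=r.get_image('side')
print(blobs(im,'blue',(310,160,420,245)))
crop('side',(260,95,460,310),2.7,'pics/c6.png',im)"
```

```text
[([375, 179, 12, 19, 158], [379.9, 188.8]), ([352, 189, 23, 56, 307], [363.4, 212.6]), ([332, 200, 28, 29, 428], [343.6, 215.7]), ([311, 216, 9, 18, 101], [314.6, 224.6])]
```

View pics/c6.png

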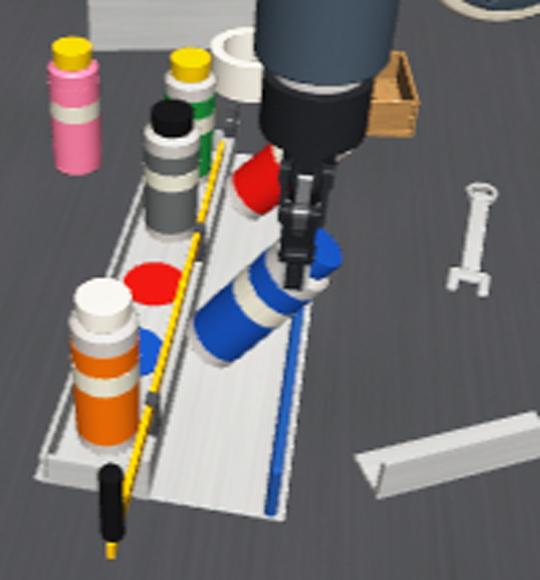

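The can is visibly rotating, foot held at the divider, with about 14 N. I'll continue.

{"api": "arm_command", "payload": {
  "increments": [
    [4.5, [0.4, 0, -0.15], 0],
    [4.5, [0.8, 0, -0.25], 0],
    [4.5, [1.2, 0, -0.35], 0],
    [4.5, [1.6, 0, -0.45], 0],
    [4.5, [2.0, 0, -0.5], 0],
    [4.5, [2.4, 0, -0.55], 0],
    [4.5, [2.8, 0, -0.55], 0],
    [4.5, [3.2, 0, -0.55], 0],
    [4.5, [3.2, 0, -0.55], 0]
  ]
}}

```text
time_s: 5.32
eef_pos: [0.4901, -0.012, 0.0997]
orientation: [3.14, -0.003, -0.039]
ft_force: [-2.7, -1.9, 15.4]
gripper_width: 0.0491
finger_force: 62.1
```

```bash
python3 -c "
from h import *
im=r.get_image('side')
crop('side',(260,95,460,310),2.7,'pics/c7.png',im)"
```

```text
(no output)
```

View pics/c7.png

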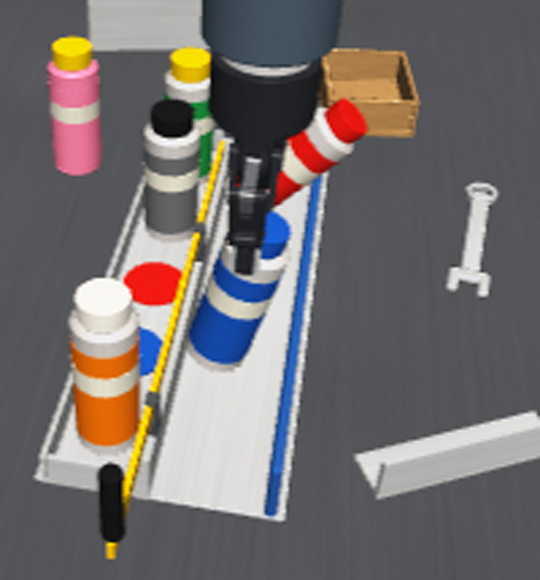

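The blue can is at about 12° of lean. I'll finish the arc, then release so it stands in the trough, and retreat to measure it.

{"api": "arm_command", "payload": {
  "increments": [
    [4.5, [0.4, 0, 0], 0],
    [4.5, [0.8, 0, 0], 0],
    [4.5, [1.2, 0, 0], 0],
    [4.5, [1.5, 0, 0.1], 0],
    [4.5, [1.7, 0, 0.2], 0],
    [4.5, [1.7, 0, 0.2], 0],
    [5.5, [1.7, 0, 0.2], 0],
    [5.8, [1.7, 0, 0.2], 0],
    [6.2, [1.7, 0, 0.2], 0],
    [7.0, [1.7, 0, 0.2], 0],
    [7.5, [1.7, 0, 0.2], 0],
    [7.5, [1.7, 0, 0.2], 0]
  ]
}}

```text
time_s: 6.37
eef_pos: [0.5055, -0.0121, 0.0952]
orientation: [3.141, 0.001, -0.04]
ft_force: [-0.3, 0.2, 1.2]
gripper_width: 0.0754
finger_force: 0.0
```

{"api": "arm_command", "payload": {
  "increments": [
    [7.5, [0, 0, -2], 0],
    [7.5, [0, 0, -5], 0],
    [7.5, [0, 0, -8], 0],
    [7.5, [0, 0, -10], 0],
    [7.5, [-3, -3, -10], 0],
    [7.5, [-6, -6, -10], 0],
    [7.5, [-9, -9, -10], 0],
    [7.5, [-12, -12, -10], 0],
    [7.5, [-14, -15, -10], 0],
    [7.5, [-16, -18, -10], 0],
    [7.5, [-16, -18, -10], 0]
  ]
}}

```text
time_s: 7.28
eef_pos: [0.3503, 0.1782, 0.1957]
orientation: [-3.139, -0.0, -0.034]
ft_force: [1.9, -0.4, 1.0]
gripper_width: 0.0752
finger_force: 0.0
```

```bash
python3 - <<'E'
from h import *
print(r.state()['eef_pos'])
S=r.get_image("side");T=r.get_image("top")
cv2.imwrite("pics/s8.png",S[...,::-1]);cv2.imwrite("pics/t8.png",T[...,::-1])
print(blobs(S,"blue",(310,140,372,245)));print(blobs(T,"blue",(325,200,357,275)))
o=np.array([.582,-.0155,0]);ex=np.array([.999,-.0435,0])
X=o+ex*-.0725
for z in(.02,.05,.1,.126,.149):print(z,proj("side",X+[0,0,z]).round(1),proj("top",X+[0,0,z]).round(1))
E
```

```text
[0.35031631 0.17823396 0.19568685]
[([334, 171, 19, 18, 278], [342.9, 179.5]), ([364, 191, 8, 54, 165], [368.1, 221.8]), ([330, 194, 24, 12, 162], [341.6, 200.4]), ([329, 208, 24, 22, 378], [340.3, 219.7]), ([311, 216, 9, 18, 101], [314.6, 224.6])]
[([327, 203, 19, 18, 280], [336.3, 211.8]), ([336, 225, 14, 15, 160], [342.4, 231.8]), ([325, 259, 32, 3, 48], [339.8, 260.1])]
0.02 [340.6 220.7] [339.5 237.7]
0.05 [341.2 211.1] [340.  236.4]
0.1 [342.3 194.1] [340.7 234.1]
0.126 [342.9 184.7] [341.1 232.8]
0.149 [343.5 176. ] [341.5 231.6]
```

The blue can stands upright against the divider: its cap is at (342.4,231.8) in the top view, where the model predicts it. I'll regrasp it.

```bash
python3 -c "
from h import *
print(atz('top',342.4,231.8,.145))
inc(.509,-.0145,.1957)"
```

```text
[ 0.50972728 -0.01479058  0.145     ]
t 7.38 shift cm [ 1.635e+01  1.840e+01 -1.000e-02] turn 0.43
```

{"api": "arm_command", "payload": {
  "increments": [
    [7.5, [2.3, 2.6, 0], 0.4],
    [7.5, [4.6, 5.2, 0], 0.4],
    [7.5, [6.9, 7.8, 0], 0.4],
    [7.5, [9.2, 10.4, 0], 0.4],
    [7.5, [11.5, 13, 0], 0.4],
    [7.5, [13.8, 15.6, 0], 0.4],
    [7.5, [16.35, 18.4, 0], 0.4],
    [7.5, [16.35, 18.4, 0], 0.4],
    [7.5, [16.35, 18.4, 1], 0.4],
    [7.5, [16.35, 18.4, 4], 0.4],
    [7.5, [16.35, 18.4, 7], 0.4],
    [7.5, [16.35, 18.4, 9.5], 0.4],
    [7.5, [16.35, 18.4, 10.1], 0.4],
    [6.2, [16.35, 18.4, 10.1], 0.4],
    [5.5, [16.35, 18.4, 10.1], 0.4],
    [4.5, [16.35, 18.4, 10.1], 0.4],
    [4.5, [16.35, 18.4, 10.1], 0.4],
    [4.5, [16.35, 18.4, 10.1], 0.4],
    [4.5, [16.35, 18.4, 10.1], 0.4]
  ]
}}

```text
time_s: 8.97
eef_pos: [0.5103, -0.016, 0.0966]
orientation: [-3.141, -0.004, -0.046]
ft_force: [-1.5, 0.5, 7.1]
gripper_width: 0.0497
finger_force: 62.4
```

{"api": "arm_command", "payload": {
  "increments": [
    [4.5, [0, 0, -1.0], 0],
    [4.5, [0, 0, -2.5], 0],
    [4.5, [0, 0, -4.5], 0],
    [4.5, [0, 0, -6.5], 0],
    [4.5, [0, 0, -8.5], 0],
    [4.5, [0, 0, -9.7], 0],
    [4.5, [0, 0, -9.7], 0],
    [4.5, [0, 0, -9.7], 0]
  ]
}}

```text
time_s: 9.63
eef_pos: [0.5089, -0.0159, 0.1917]
orientation: [-3.14, -0.001, -0.047]
ft_force: [0.2, 0.5, -3.5]
gripper_width: 0.0497
finger_force: 63.2
```

```bash
python3 - <<'E'
from h import *
print(r.state()['eef_pos'])
S=r.get_image("side")
print(blobs(S,"blue",(310,110,362,245)))
p=r.state()['eef_pos']
for z in(.02,.05,.1):print(proj("side",[p[0],p[1],.101+z]).round(1))
inc(.582,-.003,p[2])
E
```

```text
[ 0.50889402 -0.01588511  0.19166517]
[([350, 132, 7, 17, 76], [353.0, 139.5]), ([332, 154, 26, 15, 219], [344.3, 162.6]), ([331, 173, 26, 25, 498], [343.0, 185.8]), ([312, 217, 8, 17, 100], [314.6, 224.7])]
[343.6 185.5]
[344.4 174.2]
[345.7 154.1]
t 9.68 shift cm [ 7.3  -1.64 -0.  ] turn -0.2
```

The blue can is lifted and vertical. I'll carry it over its pad and lower it.

{"api": "arm_command", "payload": {
  "increments": [
    [4.5, [1, -0.2, 0], 0],
    [4.5, [2.5, -0.6, 0], 0],
    [4.5, [4, -0.9, 0], 0],
    [4.5, [5.5, -1.3, 0], 0],
    [4.5, [6.7, -1.5, 0], 0],
    [4.5, [7.3, -1.6, 0], 0],
    [4.5, [7.3, -1.6, 0], 0],
    [4.5, [7.3, -1.6, 2], 0],
    [4.5, [7.3, -1.6, 4.5], 0],
    [4.5, [7.3, -1.6, 7], 0],
    [4.5, [7.3, -1.6, 8.3], 0],
    [4.5, [7.3, -1.6, 8.8], 0],
    [4.5, [7.3, -1.6, 8.8], 0],
    [4.5, [7.3, -1.6, 9.1], 0],
    [4.5, [7.3, -1.6, 9.1], 0]
  ]
}}

```text
time_s: 10.93
eef_pos: [0.5832, -0.0036, 0.1014]
orientation: [-3.141, -0.002, -0.047]
ft_force: [0.3, -0.1, -2.7]
gripper_width: 0.0491
finger_force: 63.2
```

{"api": "arm_command", "payload": {
  "increments": [
    [4.5, [0, 0, 0.15], 0],
    [4.5, [0, 0, 0.25], 0],
    [4.5, [0, 0, 0.35], 0],
    [4.5, [0, 0, 0.35], 0]
  ]
}}

```text
time_s: 11.27
eef_pos: [0.5845, -0.0035, 0.0996]
orientation: [-3.141, -0.005, -0.046]
ft_force: [-0.3, 0.7, 5.5]
gripper_width: 0.0496
finger_force: 64.2
```

Contact. I'll release with a limited opening, then lift and go above the red can.

{"api": "arm_command", "payload": {
  "increments": [
    [5.4, [0, 0, 0], 0],
    [6, [0, 0, 0], 0],
    [6.8, [0, 0, 0], 0],
    [7, [0, 0, 0], 0],
    [7, [0, 0, 0], 0],
    [7, [0, 0, -1], 0],
    [7, [0, 0, -4], 0],
    [7, [0, 0, -7.5], 0],
    [7, [0, 0, -10], 0],
    [7, [-2, 0, -10], 0],
    [7, [-5, 3, -10], 0],
    [7, [-8, 6, -10], 0],
    [7, [-11, 9, -10], 0],
    [7, [-13, 12, -10], 0],
    [7, [-14, 15, -10], 0],
    [7, [-14.2, 18, -10], 0],
    [7, [-14.2, 20.5, -10], 0],
    [7, [-14.2, 20.5, -10], 0]
  ]
}}

```text
time_s: 12.77
eef_pos: [0.4305, -0.2051, 0.1979]
orientation: [3.14, -0.001, -0.05]
ft_force: [0.1, 0.3, -0.1]
gripper_width: 0.0701
finger_force: 0.0
```

```bash
python3 - <<'E'
from h import *
inc(.4315,-.2185,.0845)
S=r.get_image("side");T=r.get_image("top")
print(blobs(S,"blue",(290,140,362,245)));print(blobs(T,"blue",(320,190,357,250)))
b=blobs(T,"blue",(320,190,357,230));
for s,c in b:print(atz('top',*c,.147))
E
```

```text
t 12.77 shift cm [ 0.16  1.33 11.34] turn -0.38
[([298, 170, 19, 18, 285], [306.6, 178.3]), ([295, 192, 24, 13, 106], [308.9, 198.3]), ([311, 208, 9, 21, 124], [315.0, 218.2])]
[([331, 195, 14, 15, 122], [336.6, 201.0])]
[5.87377632e-01 5.32266083e-04 1.47000000e-01]
```

{"api": "arm_command", "payload": {
  "increments": [
    [7.5, [0.1, 0.7, 0], -0.4],
    [7.5, [0.1, 1.35, 0], -0.4],
    [7.5, [0.1, 1.35, 3], -0.4],
    [7.5, [0.1, 1.35, 6], -0.4],
    [7.5, [0.1, 1.35, 9], -0.4],
    [7.5, [0.1, 1.35, 10.5], -0.4],
    [7.5, [0.1, 1.35, 11.3], -0.4],
    [7.5, [0.1, 1.35, 11.3], -0.4],
    [6.2, [0.1, 1.35, 11.3], -0.4],
    [5.5, [0.1, 1.35, 11.3], -0.4],
    [4.5, [0.1, 1.35, 11.3], -0.4],
    [4.5, [0.1, 1.35, 11.3], -0.4],
    [4.5, [0.1, 1.35, 11.3], -0.4],
    [4.5, [0.1, 1.35, 11.3], -0.4]
  ]
}}

```text
time_s: 14.03
eef_pos: [0.4326, -0.2157, 0.0855]
orientation: [3.141, -0.003, -0.039]
ft_force: [-0.6, 0.3, 7.1]
gripper_width: 0.0488
finger_force: 61.4
```

The grip matches the blue one. I'll run the same pivot path.

{"api": "arm_command", "payload": {
  "increments": [
    [4.5, [0.3, 0, -0.1], 0],
    [4.5, [0.6, 0, -0.25], 0],
    [4.5, [0.9, 0, -0.45], 0],
    [4.5, [1.2, 0, -0.6], 0],
    [4.5, [1.6, 0, -0.8], 0],
    [4.5, [1.6, 0, -0.8], 0],
    [4.5, [2.0, 0, -0.95], 0],
    [4.5, [2.4, 0, -1.05], 0],
    [4.5, [2.8, 0, -1.15], 0],
    [4.5, [3.2, 0, -1.25], 0],
    [4.5, [3.6, 0, -1.3], 0],
    [4.5, [4.0, 0, -1.35], 0],
    [4.5, [4.4, 0, -1.35], 0],
    [4.5, [4.8, 0, -1.35], 0],
    [4.5, [4.8, 0, -1.35], 0]
  ]
}}

```text
time_s: 15.28
eef_pos: [0.4802, -0.2189, 0.101]
orientation: [3.138, -0.002, -0.039]
ft_force: [-5.8, -0.2, 16.9]
gripper_width: 0.0487
finger_force: 63.1
```

```bash
python3 - <<'E'
from h import *
S=r.get_image("side");print(blobs(S,"red",(320,110,400,190)))
X=np.array([.578,-.224,0])+np.array([.999,-.0435,0])*-.0725
for z in(.02,.05,.1,.126,.149):print(z,proj("side",X+[0,0,z]).round(1))
E
```

```text
[([367, 124, 10, 15, 100], [371.2, 131.2]), ([352, 139, 21, 14, 144], [361.0, 147.2]), ([344, 152, 23, 23, 321], [353.7, 164.5])]
0.02 [350.5 167.6]
0.05 [351.2 158.4]
0.1 [352.4 142.4]
0.126 [353.1 133.6]
0.149 [353.8 125.6]
```

The red can is leaning about 15–20° and following. I'll finish, release and retreat.

{"api": "arm_command", "payload": {
  "increments": [
    [4.5, [0.4, 0, 0], 0],
    [4.5, [0.8, 0, 0], 0],
    [4.5, [1.2, 0, 0], 0],
    [4.5, [1.5, 0, 0.1], 0],
    [4.5, [1.75, 0, 0.2], 0],
    [4.5, [1.75, 0, 0.2], 0],
    [4.5, [1.75, 0, 0.2], 0],
    [5.5, [1.75, 0, 0.2], 0],
    [5.8, [1.75, 0, 0.2], 0],
    [6.2, [1.75, 0, 0.2], 0],
    [7.0, [1.75, 0, 0.2], 0],
    [7.5, [1.75, 0, 0.2], 0],
    [7.5, [1.75, 0, 0.2], 0]
  ]
}}

```text
time_s: 16.42
eef_pos: [0.4969, -0.2178, 0.0952]
orientation: [-3.141, 0.001, -0.04]
ft_force: [-0.9, -0.1, -0.4]
gripper_width: 0.0751
finger_force: 0.0
```

{"api": "arm_command", "payload": {
  "increments": [
    [7.5, [0, 0, -2], 0],
    [7.5, [0, 0, -5], 0],
    [7.5, [0, 0, -8], 0],
    [7.5, [0, 0, -10], 0],
    [7.5, [-3, 0, -10], 0],
    [7.5, [-6, 0, -10], 0],
    [7.5, [-9, 0, -10], 0],
    [7.5, [-12, 0, -10], 0],
    [7.5, [-15, 0, -10], 0],
    [7.5, [-17, 0, -10], 0],
    [7.5, [-17, 0, -10], 0]
  ]
}}

```text
time_s: 17.33
eef_pos: [0.3241, -0.2109, 0.1959]
orientation: [-3.141, -0.001, -0.041]
ft_force: [-0.6, -0.2, -0.6]
gripper_width: 0.0753
finger_force: 0.0
```

```bash
python3 - <<'E'
from h import *
S=r.get_image("side");T=r.get_image("top");cv2.imwrite("pics/t9.png",T[...,::-1]);cv2.imwrite("pics/s9.png",S[...,::-1])
print(blobs(S,"red",(320,110,400,190)))
for c,bx in(("red",(385,190,450,285)),("blue",(320,190,357,225))):
  for s,ce in blobs(T,c,bx):
    p=atz('top',*ce,.145);print(c,s,ce,p.round(4))
    if c=="red" and ce[1]<245: inc(p[0],p[1],.195)
print(blobs(S,"blue",(290,140,362,245)),proj("side",[.5835,-.0035,.147]))
E
```

```text
[([348, 123, 16, 14, 184], [355.2, 129.8]), ([344, 141, 21, 12, 147], [353.7, 147.4]), ([343, 156, 20, 20, 317], [352.1, 166.0])]
red [418, 229, 15, 16, 188] [425.0, 236.7] [ 0.5008 -0.2204  0.145 ]
t 17.43 shift cm [17.42  0.22  0.09] turn 0.19
red [407, 238, 9, 13, 37] [409.6, 245.5] [ 0.4782 -0.1817  0.145 ]
blue [331, 195, 14, 15, 164] [337.7, 202.0] [ 0.5852 -0.0023  0.145 ]
blue [328, 213, 18, 8, 42] [337.5, 217.6] [ 0.5454 -0.0022  0.145 ]
[([298, 170, 19, 18, 285], [306.6, 178.3]), ([295, 192, 24, 13, 107], [308.9, 198.3]), ([311, 208, 9, 21, 124], [315.0, 218.2])] [307.47674492 175.78274098]
```

Both cans are upright: blue within a few mm of its pad, red in the trough at (0.501, -0.220). I'll regrasp red.

{"api": "arm_command", "payload": {
  "increments": [
    [7.5, [3, 0.2, 0], 0],
    [7.5, [6, 0.2, 0], 0],
    [7.5, [9, 0.2, 0], 0],
    [7.5, [12, 0.2, 0], 0],
    [7.5, [15, 0.2, 0], 0],
    [7.5, [17.4, 0.2, 0], 0],
    [7.5, [17.4, 0.2, 0], 0],
    [7.5, [17.4, 0.2, 1], 0],
    [7.5, [17.4, 0.2, 4], 0],
    [7.5, [17.4, 0.2, 7], 0],
    [7.5, [17.4, 0.2, 9.4], 0],
    [7.5, [17.4, 0.2, 10.0], 0],
    [6.2, [17.4, 0.2, 10.0], 0],
    [5.5, [17.4, 0.2, 10.0], 0],
    [4.5, [17.4, 0.2, 10.0], 0],
    [4.5, [17.4, 0.2, 10.0], 0],
    [4.5, [17.4, 0.2, 10.0], 0],
    [4.5, [17.4, 0.2, 10.0], 0]
  ]
}}

```text
time_s: 18.93
eef_pos: [0.5021, -0.2205, 0.0976]
orientation: [3.141, -0.004, -0.039]
ft_force: [-0.7, 0.2, 7.1]
gripper_width: 0.0495
finger_force: 62.6
```

{"api": "arm_command", "payload": {
  "increments": [
    [4.5, [0, 0, -1.0], 0],
    [4.5, [0, 0, -2.5], 0],
    [4.5, [0, 0, -4.5], 0],
    [4.5, [0, 0, -6.5], 0],
    [4.5, [0, 0, -8.5], 0],
    [4.5, [0, 0, -9.7], 0],
    [4.5, [0, 0, -9.7], 0],
    [4.5, [0, 0, -9.7], 0]
  ]
}}

```text
time_s: 19.6
eef_pos: [0.501, -0.2198, 0.1927]
orientation: [-3.141, -0.001, -0.04]
ft_force: [-0.7, 0.5, -4.4]
gripper_width: 0.0497
finger_force: 63.1
```

```bash
python3 - <<'E'
from h import *
p=r.state()['eef_pos'];print(p)
print(blobs(r.get_image("side"),"red",(320,60,400,190)))
for z in(.02,.05,.1):print(proj("side",[p[0],p[1],.101+z]).round(1))
inc(.5795,-.0935,p[2])
E
```

```text
[ 0.50101932 -0.21978255  0.1926602 ]
[([362, 89, 5, 12, 48], [364.1, 94.4]), ([346, 107, 22, 12, 170], [356.7, 113.6]), ([345, 123, 22, 23, 402], [355.2, 134.6])]
[354.7 135.7]
[355.6 125.3]
[357.1 106.8]
t 19.65 shift cm [  7.4  -12.91  -0.11] turn 0.2
```

{"api": "arm_command", "payload": {
  "increments": [
    [4.5, [0, -1.5, 0], 0],
    [4.5, [0, -4, 0], 0],
    [4.5, [0, -7, 0], 0],
    [4.5, [0, -10, 0], 0],
    [4.5, [0, -12, 0], 0],
    [4.5, [0, -12.9, 0], 0],
    [4.5, [0, -12.9, 0], 0],
    [4.5, [1.5, -12.9, 0], 0],
    [4.5, [3, -12.9, 0], 0],
    [4.5, [4.5, -12.9, 0], 0],
    [4.5, [6, -12.9, 0], 0],
    [4.5, [7, -12.9, 0], 0],
    [4.5, [7.4, -12.9, 0], 0],
    [4.5, [7.4, -12.9, 0], 0],
    [4.5, [7.4, -12.9, 0], 0]
  ]
}}

```text
time_s: 20.9
eef_pos: [0.5794, -0.0947, 0.1918]
orientation: [3.141, 0.002, -0.041]
ft_force: [-0.2, -0.4, -3.9]
gripper_width: 0.0494
finger_force: 63.3
```

{"api": "arm_command", "payload": {
  "increments": [
    [4.5, [0, 0, 2], 0],
    [4.5, [0, 0, 4.5], 0],
    [4.5, [0, 0, 7], 0],
    [4.5, [0, 0, 8.3], 0],
    [4.5, [0, 0, 8.8], 0],
    [4.5, [0, 0, 9.1], 0],
    [4.5, [0, 0, 9.25], 0],
    [4.5, [0, 0, 9.4], 0],
    [4.5, [0, 0, 9.4], 0]
  ]
}}

```text
time_s: 21.65
eef_pos: [0.5813, -0.0944, 0.1008]
orientation: [3.141, -0.004, -0.039]
ft_force: [-1.7, 0.7, 3.7]
gripper_width: 0.0496
finger_force: 64.0
```

{"api": "arm_command", "payload": {
  "increments": [
    [5.4, [0, 0, 0], 0],
    [6, [0, 0, 0], 0],
    [6.8, [0, 0, 0], 0],
    [7, [0, 0, 0], 0],
    [7, [0, 0, 0], 0],
    [7, [0, 0, -1], 0],
    [7, [0, 0, -4], 0],
    [7, [0, 0, -7.5], 0],
    [7, [0, 0, -10], 0],
    [7, [-3, 0, -10], 0],
    [7, [-6, 0, -10], 0],
    [7, [-9, -3, -10], 0],
    [7, [-12, -6, -10], 0],
    [7, [-14, -9, -10], 0],
    [7, [-16, -12, -10], 0],
    [7, [-18, -15, -10], 0],
    [7, [-19, -18, -10], 0],
    [7, [-20, -20, -10], 0],
    [7, [-20, -20, -10], 0]
  ]
}}

```text
time_s: 23.23
eef_pos: [0.3872, 0.1165, 0.1996]
orientation: [-3.14, -0.001, -0.036]
ft_force: [0.2, -0.8, 0.1]
gripper_width: 0.07
finger_force: 0.0
```

```bash
python3 - <<'E'
from h import *
S=r.get_image("side");T=r.get_image("top")
for c,bx in(("red",(350,185,400,240)),("blue",(320,185,352,240))):
  for s,ce in blobs(T,c,bx): print(c,s,ce,atz('top',*ce,.146).round(4))
print(blobs(S,"red",(290,130,335,215)),blobs(S,"blue",(290,140,335,245)))
im=np.hstack([cv2.resize(T[170:290,235:470],None,fx=1.8,fy=1.8),cv2.resize(S[95:315,255:410],(int(155*216/220),216))])
cv2.imwrite("pics/c10.png",cv2.resize(im,None,fx=1.3,fy=1.3)[...,::-1])
# keeper post
g=cv2.cvtColor(T,cv2.COLOR_RGB2GRAY);k=np.zeros_like(g);k[205:225,238:262]=(g[205:225,238:262]<32)
print(cv2.connectedComponentsWithStats(k)[2:4])
print(proj("top",[.582-.04+.0065,.19,.1375]),r.state()["eef_pos"])
E
```

```text
red [367, 197, 16, 15, 179] [374.4, 204.1] [ 0.5812 -0.0947  0.146 ]
red [360, 211, 19, 13, 92] [367.4, 219.1] [ 0.5426 -0.0771  0.146 ]
blue [331, 195, 14, 15, 162] [337.6, 202.0] [ 0.585 -0.002  0.146]
blue [328, 213, 18, 8, 42] [337.5, 217.6] [ 0.5452 -0.0022  0.146 ]
[([307, 146, 18, 16, 233], [315.6, 153.9]), ([314, 166, 14, 13, 81], [321.3, 172.7]), ([320, 182, 7, 20, 110], [322.8, 191.6])] [([298, 170, 18, 18, 280], [306.5, 178.4]), ([295, 192, 24, 13, 106], [308.9, 198.3]), ([311, 208, 9, 21, 124], [315.0, 218.2])]
(array([[     0,      0,    640,    400, 255974],
       [   246,    213,      6,      7,     26]], dtype=int32), array([[319.50721167, 199.49833968],
       [248.5       , 215.84615385]]))
[261.35089486 215.63094905] [0.38813674 0.11427204 0.19933432]
```

View pics/c10.png

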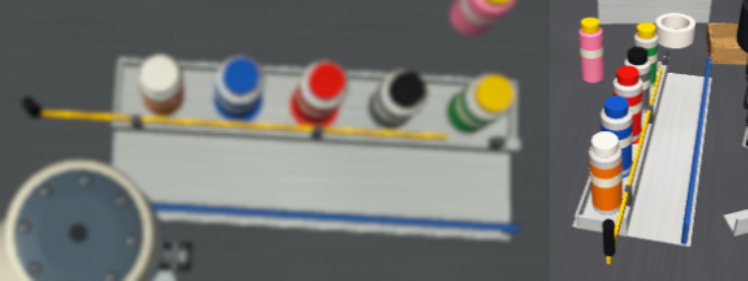

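Both cans stand on their pads (blue cap at (241,72), red at (326,77) in the crop), their neighbours are undisturbed, and the post is at (30,106). Now the keeper: I'll compute the post's position.

```bash
python3 - <<'E'
from h import *
print("top",atz("top",246.8,214,.1375),atz("top",248.5,215.8,.11),atz("side",300.7,269.5,.1375),atz("side",300.7,282,.106))
for z in(.076,.1375):
  for y in(.2,.21,.22,.23):print(z,y,proj("side",[.552,y,z]).round(1),proj("top",[.552,y,z]).round(1))
inc(.547,.29,.199)
E
```

```text
top [0.55207919 0.22698101 0.1375    ] [0.55195832 0.22660438 0.11      ] [0.55303542 0.22893583 0.1375    ] [0.55356859 0.23024849 0.106     ]
0.076 0.2 [305.2 278.4] [260.4 218. ]
0.076 0.21 [304.2 283. ] [256.6 217.9]
0.076 0.22 [303.1 287.8] [252.8 217.9]
0.076 0.23 [302.1 292.6] [249.1 217.8]
0.1375 0.2 [304.6 255.8] [257.5 214.2]
0.1375 0.21 [303.5 260.5] [253.5 214.1]
0.1375 0.22 [302.4 265.2] [249.6 214.1]
0.1375 0.23 [301.2 270.1] [245.6 214. ]
t 23.33 shift cm [ 15.22 -18.16   0.03] turn 0.35
```

{"api": "arm_command", "payload": {
  "increments": [
    [5, [2.5, -3, 0], 0.4],
    [3, [5, -6, 0], 0.4],
    [0, [7.5, -9, 0], 0.4],
    [0, [10, -12, 0], 0.4],
    [0, [12.5, -15, 0], 0.4],
    [0, [15.2, -18.1, 0], 0.4],
    [0, [15.2, -18.1, 0], 0.4],
    [0, [15.2, -18.1, 2], 0.4],
    [0, [15.2, -18.1, 5], 0.4],
    [0, [15.2, -18.1, 8], 0.4],
    [0, [15.2, -18.1, 9.4], 0.4],
    [0, [15.2, -18.1, 9.4], 0.4]
  ]
}}

```text
time_s: 24.33
eef_pos: [0.5457, 0.2858, 0.1001]
orientation: [3.137, 0.007, -0.049]
ft_force: [-0.7, -1.2, -0.7]
gripper_width: -0.0002
finger_force: 0.0
```

{"api": "arm_command", "payload": {
  "increments": [
    [0, [0, 1, 0], 0],
    [0, [0, 2, 0], 0],
    [0, [0, 3, 0], 0],
    [0, [0, 4, 0], 0],
    [0, [0, 5, 0], 0],
    [0, [0, 6, 0], 0],
    [0, [0, 7, 0], 0],
    [0, [0, 7, 0], 0]
  ]
}}

```text
time_s: 25.0
eef_pos: [0.544, 0.2167, 0.1051]
orientation: [3.141, -0.0, -0.048]
ft_force: [-0.6, 0.8, -0.0]
gripper_width: -0.0001
finger_force: 0.1
```

```bash
python3 - <<'E'
from h import *
S=r.get_image("side")
g=blobs(S,"yellow",(285,130,350,320),8);print(g)
print([proj("side",[.552-.0435*d,.2275-d,.106]).round() for d in(0,.02,.05)])
crop("side",(240,180,360,320),3,"pics/k.png",S);print(cv2.cvtColor(S,cv2.COLOR_RGB2GRAY)[270:300:3,292:312:2])
E
```

```text
[([304, 280, 4, 6, 19], [305.1, 282.4])]
[array([302., 281.]), array([305., 271.]), array([308., 258.])]
[[169 168 168 167 164  32  34  36  32  74]
 [170 168 167 167 168  15  18  19  18 106]
 [107 141 169 171 170  37  18  18  16 109]
 [ 80  80  80  80  81  74  27  18  45 120]
 [ 80  81  80  79  80  79 160 157  80  81]
 [ 81  80  79  79  80  80 137 160  80  82]
 [ 81  79  80  79  79  81  80  79  81  82]
 [ 80  79  79  79  79  80  80  80  81  81]
 [ 80  78  78  79  80  80  79  81  82  81]
 [ 79  79  80  79  80  79  79  82  82  80]]
```

The bar's end has moved from row ~300 to 286, so the keeper is sliding. I'll continue.

{"api": "arm_command", "payload": {
  "increments": [
    [0, [0, 1, 0], 0],
    [0, [0, 2, 0], 0],
    [0, [0, 3, 0], 0],
    [0, [0, 4, 0], 0],
    [0, [0, 5, 0], 0],
    [0, [0, 5.5, 0], 0],
    [0, [0, 6, 0], 0],
    [0, [0, 6, 0], 0]
  ]
}}

```text
time_s: 25.72
eef_pos: [0.5418, 0.1678, 0.1049]
orientation: [-3.123, -0.003, -0.047]
ft_force: [-3.8, 31.5, 0.4]
gripper_width: -0.0002
finger_force: 14.8
```

{"api": "arm_command", "payload": {
  "increments": [
    [0, [0, 0.3, 0], 0],
    [0, [0, 0.6, 0], 0],
    [0, [0, 0.9, 0], 0],
    [0, [0, 0.9, 0], 0]
  ]
}}

```text
time_s: 26.05
eef_pos: [0.5378, 0.1654, 0.1045]
orientation: [-3.114, 0.002, -0.045]
ft_force: [-26.8, 24.1, -2.3]
gripper_width: 0.0003
finger_force: 14.4
```

The force rose, which is either the stop or a slip. I'll back off and measure the bar's end.

{"api": "arm_command", "payload": {
  "increments": [
    [0, [0, -1, 0], 0],
    [0, [0, -3, 0], 0],
    [0, [0, -5, 0], 0],
    [0, [0, -7, 0], 0],
    [0, [0, -7, -3], 0],
    [0, [0, -9, -6], 0],
    [0, [0, -12, -9], 0],
    [0, [0, -12, -9], 0]
  ]
}}

```text
time_s: 26.72
eef_pos: [0.5489, 0.2723, 0.2004]
orientation: [-3.138, -0.008, -0.045]
ft_force: [0.2, -0.1, 0.8]
gripper_width: -0.0001
finger_force: 0.0
```

```bash
python3 - <<'E'
from h import *
S=r.get_image("side");T=r.get_image("top")
print(blobs(S,"yellow",(290,130,350,320),5));print(blobs(T,"yellow",(230,195,460,245),5))
print(blobs(cv2.cvtColor(cv2.imread("pics/top0.png"),cv2.COLOR_BGR2RGB),"yellow",(230,195,460,245),5))
for c,bx in(("red",(350,185,400,240)),("blue",(320,185,352,240))):
  for s,ce in blobs(T,c,bx): print(c,s,ce,atz('top',*ce,.146).round(4))
crop("top",(235,170,470,290),3,"pics/k2.png",T)
g=cv2.cvtColor(T,cv2.COLOR_RGB2GRAY);print(g[208:226:2,262:304:2])
for d in(.08,.09,.1):print(d,proj("top",[.552-.0435*d,.2275-d,.1375]),proj("side",[.552-.0435*d,.2275-d,.1375]))
E
```

```text
[([333, 142, 12, 35, 79], [338.5, 159.7]), ([316, 181, 19, 59, 160], [324.5, 210.8]), ([308, 245, 9, 28, 88], [311.4, 258.0]), ([302, 285, 4, 6, 19], [303.7, 287.4])]
[([438, 202, 16, 16, 197], [445.8, 209.4]), ([260, 217, 31, 5, 90], [273.2, 219.1]), ([295, 219, 74, 7, 131], [330.1, 222.4]), ([374, 225, 60, 5, 104], [403.8, 226.8])]
[([438, 202, 16, 16, 196], [445.8, 209.4]), ([252, 217, 39, 5, 117], [269.1, 218.9]), ([295, 219, 74, 7, 126], [329.6, 222.4]), ([374, 225, 51, 4, 87], [399.4, 226.5])]
red [367, 197, 16, 15, 179] [374.4, 204.1] [ 0.5812 -0.0947  0.146 ]
red [360, 211, 19, 13, 92] [367.4, 219.1] [ 0.5426 -0.0771  0.146 ]
blue [331, 195, 14, 15, 164] [337.6, 202.1] [ 0.5848 -0.002   0.146 ]
blue [328, 213, 18, 8, 41] [337.5, 217.6] [ 0.5452 -0.0022  0.146 ]
[[ 74  75  76  76  76  76  76  76  75  76  78 128 147 173 176 176 161 172
  184 194 199]
 [ 77  76  76  76  77  76  75  76  76  77  80 133 150 172 173 173 166 145
  169 168 150]
 [ 75  76  76  77  77  76  75  76  76  76  82 134 151 173 175 175 172 139
  117 129 138]
 [ 75  75  75  75  76  76  76  75  75  75  85 137 150 173 173 174 173 149
  111  99  88]
 [ 85  89  85  83  80  75  75  75  75  76  88 139 151 174 173 173 174 168
  128  92  79]
 [146 162 148 142 132 124 125 129 131 133 128 152 159 168 164 155 158 173
  168 134  94]
 [107 118 114 116 117 117 131 141 144 157 156 156 156 153 137  93 101 164
  183 170 158]
 [ 77  76  77  76  77  77  78  80  80  83 111 152 153 148 128  73  71 125
  154 147 143]
 [ 78  78  77  77  76  77  77  77  77  78  89 113 122 120 112  74  64 107
  140 146 147]]
0.08 [278.15277146 215.89264469] [311.95132186 233.36897857]
0.09 [282.10217492 216.12604232] [313.12498423 229.38102731]
0.1 [286.0525847  216.35949941] [314.27248063 225.48198462]
```

The keeper is only about 22 mm in: the finger slid off the post's near side. I'll grip the post instead.

```bash
python3 -c "
from h import *
inc(.549,.2055,.115)"
```

```text
t 26.82 shift cm [0.54 6.38 8.02] turn -0.15
```

{"api": "arm_command", "payload": {
  "increments": [
    [6.2, [0.5, 2, 0], 0],
    [6.2, [0.5, 4, 0], 0],
    [6.2, [0.5, 6.4, 0], 0],
    [6.2, [0.5, 6.4, 0], 0],
    [6.2, [0.5, 6.4, 0], 0],
    [6.2, [0.5, 6.4, 0], 0]
  ]
}}

```text
time_s: 27.32
eef_pos: [0.5479, 0.2044, 0.1936]
orientation: [3.14, 0.002, -0.048]
ft_force: [-0.1, 0.4, 0.4]
gripper_width: 0.0619
finger_force: 0.0
```

```bash
python3 -c "
from h import *
inc(.549,.2055,.115);print(r.state()['orientation'])"
```

```text
t 27.32 shift cm [ 0.11 -0.12  7.86] turn -0.25
[ 3.14040315e+00  1.70317480e-03 -4.79369700e-02]
```

{"api": "arm_command", "payload": {
  "increments": [
    [6.2, [0.15, 0, 2], 0],
    [6.2, [0.15, 0, 4], 0],
    [6.2, [0.15, 0, 6], 0],
    [6.2, [0.15, 0, 7.5], 0],
    [6.2, [0.15, 0, 7.8], 0],
    [4, [0.15, 0, 7.8], 0],
    [1, [0.15, 0, 7.8], 0],
    [1, [0.15, 0, 7.8], 0],
    [1, [0.15, 0, 7.8], 0],
    [1, [0.15, 0, 7.8], 0],
    [1, [0.15, 0, 7.8], 0]
  ]
}}

```text
time_s: 28.23
eef_pos: [0.5507, 0.2057, 0.118]
orientation: [-3.14, -0.003, -0.047]
ft_force: [0.5, 0.2, 5.0]
gripper_width: 0.0101
finger_force: 2.6
```

{"api": "arm_command", "payload": {
  "increments": [
    [0, [0, 0, 0], 0],
    [0, [0, 0, 0], 0],
    [0, [0, 0, 0], 0],
    [0, [0, 0, 0], 0]
  ]
}}

```text
time_s: 28.57
eef_pos: [0.5507, 0.2054, 0.1178]
orientation: [-3.141, -0.002, -0.047]
ft_force: [0.2, 0.3, 6.1]
gripper_width: 0.0001
finger_force: 3.1
```

```bash
python3 - <<'E'
from h import *
S=r.get_image("side");crop("side",(240,160,380,320),3,"pics/k3.png",S)
g=cv2.cvtColor(S,cv2.COLOR_RGB2GRAY);print(g[236:300:3,290:330:2]);print(blobs(S,"yellow",(290,130,350,320),5))
for z in(.107,.13):print(z,proj("side",[.5507,.2057,z]))
E
```

```text
[[157  63 168 170 171  37  21  20  25  34  33  29 167 203 178 182 189  98
  204 223]
 [178 187 170 171 151  41  33  34  34  33  33  30 166 209 124 214 161 110
  221 221]
 [149 169 171 172 140  78  70  42  35  33  22 198 111  89  75 203  98 171
  221 219]
 [ 47 110 111 115  55  37  44  65  31  34  44 174 177  90  67 182  96 203
  220 218]
 [ 90 169 183 171  63  53  45  31  20  23  29 179 199  93  67 116 141 220
  220 218]
 [ 48  78  83  80  40  41  31  23  19  59 123 177 196  83  56  96 171 220
  217 218]
 [103 115 123 137 107  29  24  20  19 110 124 175  80  68  63 110 219 220
  217 219]
 [139 114 122 131 135  34  34  35  34 124 122 190 170 206  97 158 220 220
  218 217]
 [207 167 178 183 143  29  37  35  29 145 182 129 215 191  97 202 220 217
  217 216]
 [216 217 220 189 201  15  20  20  19 104 200 143 216 118 124 219 220 216
  218 216]
 [216 222 222 220 220  45  20  20  19 104 189 171 168  98 169 219 219 217
  215 217]
 [176 175 177 178 179  40  18  21  19  80  92 178 166  98 218 218 217 216
  214 217]
 [176 177 177 179 180  71  19  20  18  34 145 180 167 141 217 219 215 217
  216 
[... 383 characters left out ...]
 86  86  86  86  84  84  84  86  87
   86  86]
 [ 86  85  84  84  85  83 150 165  85  87  86  86  84  83  84  84  87  88
   85  85]
 [ 86  85  84  84  84  85  83  84  86  87  87  86  85  83  84  85  86  87
   86  85]
 [ 86  84  83  84  84  86  84  84  86  87  85  84  84  83  85  85  87  87
   85  84]
 [ 86  84  85  84  84  85  85  85  88  87  85  84  83  84  85  86  87  86
   84  83]]
[([336, 142, 9, 28, 60], [339.7, 155.4]), ([333, 171, 4, 6, 10], [334.9, 174.1]), ([329, 181, 6, 15, 35], [331.1, 186.8]), ([316, 208, 11, 32, 87], [320.7, 224.4]), ([308, 245, 9, 28, 77], [311.6, 257.7]), ([302, 284, 4, 7, 20], [303.7, 287.2])]
0.107 [305.07119047 270.10182273]
0.13 [304.83914116 261.45131443]
```

The fingers closed on top of the post: the tips sit higher than nominal. I'll lift, open and go about 25 mm lower.

{"api": "arm_command", "payload": {
  "increments": [
    [0, [0, 0, -3], 0],
    [6.5, [0, -0.4, -5], 0.2],
    [6.5, [0, -0.4, -5], 0.2],
    [6.5, [0, -0.4, -5], 0.2],
    [6.5, [0, -0.4, -5], 0.2],
    [6.5, [0, -0.4, -3], 0.2],
    [6.5, [0, -0.4, 0], 0.2],
    [6.5, [0, -0.4, 1.2], 0.2],
    [6.5, [0, -0.4, 2.2], 0.2],
    [6.5, [0, -0.4, 2.2], 0.2],
    [6.5, [0, -0.4, 2.2], 0.2]
  ]
}}

```text
time_s: 29.53
eef_pos: [0.5499, 0.209, 0.0942]
orientation: [3.141, 0.001, -0.05]
ft_force: [0.2, 0.5, 1.0]
gripper_width: 0.0652
finger_force: 0.0
```

{"api": "arm_command", "payload": {
  "increments": [
    [4, [0, 0, 0], 0],
    [2, [0, 0, 0], 0],
    [0.8, [0, 0, 0], 0],
    [0.8, [0, 0, 0], 0],
    [0.8, [0, 0, 0], 0],
    [0.8, [0, 0, 0], 0],
    [0.8, [0, 0, 0], 0]
  ]
}}

```text
time_s: 30.12
eef_pos: [0.5504, 0.2091, 0.0956]
orientation: [-3.142, -0.001, -0.05]
ft_force: [-2.1, -1.7, 5.9]
gripper_width: 0.014
finger_force: 58.5
```

The post is gripped (14 mm, 58 N). I'll slide it home.

{"api": "arm_command", "payload": {
  "increments": [
    [0.8, [0, 0.6, 0], 0],
    [0.8, [0, 1.3, 0], 0],
    [0.8, [0, 2.0, 0], 0],
    [0.8, [0, 2.7, 0], 0],
    [0.8, [0, 3.4, 0], 0],
    [0.8, [0, 4.1, 0], 0],
    [0.8, [0, 4.8, 0], 0],
    [0.8, [0, 5.5, 0], 0],
    [0.8, [0, 6.2, 0], 0],
    [0.8, [0, 6.9, 0], 0],
    [0.8, [0, 7.3, 0], 0],
    [0.8, [0, 7.3, 0], 0]
  ]
}}

```text
time_s: 31.12
eef_pos: [0.5482, 0.1511, 0.0956]
orientation: [-3.115, -0.007, -0.049]
ft_force: [-6.1, 44.9, 2.6]
gripper_width: 0.0137
finger_force: 60.3
```

```bash
python3 - <<'E'
from h import *
S=r.get_image("side");T=r.get_image("top")
print(blobs(T,"yellow",(230,195,480,245),5))
print(blobs(S,"yellow",(290,110,360,320),5));print(r.state()['ft_force'],r.state()['joint_torque'])
h=cv2.cvtColor(S,cv2.COLOR_RGB2HSV);S0=cv2.cvtColor(cv2.imread("pics/side0.png"),cv2.COLOR_BGR2RGB);h0=cv2.cvtColor(S0,cv2.COLOR_RGB2HSV)
for q in(h0,h):
    m=((q[...,0]>8)&(q[...,0]<18)&(q[...,1]>180)).astype(np.uint8);m[:,320:]=0;m[:190]=0;s=cv2.connectedComponentsWithStats(m);print([(a.tolist(),c.round(1)) for a,c in zip(s[2][1:],s[3][1:]) if a[4]>40])
E
```

```text
[([438, 202, 16, 16, 196], [445.8, 209.4]), ([295, 219, 74, 7, 140], [328.4, 222.2]), ([374, 225, 73, 6, 126], [410.0, 227.2]), ([451, 229, 4, 2, 7], [452.7, 229.6])]
[([344, 136, 2, 5, 7], [344.7, 137.9]), ([319, 198, 11, 35, 93], [323.6, 213.9]), ([310, 261, 3, 6, 13], [310.6, 263.3])]
[-6.04687664 44.3047925   3.91189242] [-2.48669547e+01 -4.03280962e+01  1.24790248e+01  1.60685956e+01
 -5.58826402e+00 -3.29790101e-02]
[([286, 223, 25, 12, 170], array([298.5, 229.5])), ([287, 238, 25, 22, 394], array([299.2, 249.1]))]
[([286, 223, 12, 12, 69], array([291.4, 229.4])), ([287, 239, 21, 21, 310], array([297., 250.]))]
```

The far end of the bar is now flush with the rack's end, at column 455. Both pushes stopped at this same place with a hard reaction, so this is the stop. I'll relieve the push, open, lift straight up and verify.

{"api": "arm_command", "payload": {
  "increments": [
    [0.8, [0, -0.6, 0], 0],
    [0.8, [0, -1.2, 0], 0],
    [0.8, [0, -1.2, 0], 0],
    [2.5, [0, -1.2, 0], 0],
    [4.5, [0, -1.2, 0], 0],
    [5.5, [0, -1.2, 0], 0],
    [5.5, [0, -1.2, 0], 0],
    [5.5, [0, -1.2, 0], 0]
  ]
}}

```text
time_s: 31.88
eef_pos: [0.5467, 0.1476, 0.0941]
orientation: [3.141, 0.001, -0.051]
ft_force: [-0.4, -0.6, -0.3]
gripper_width: 0.055
finger_force: 0.0
```

{"api": "arm_command", "payload": {
  "increments": [
    [5.5, [0, 0, -2], 0],
    [5.5, [0, 0, -5], 0],
    [5.5, [0, 0, -8], 0],
    [5.5, [0, 0, -11], 0],
    [5.5, [-3, -3, -11], 0],
    [5.5, [-6, -6, -11], 0],
    [5.5, [-9, -9, -11], 0],
    [5.5, [-12, -12, -11], 0],
    [5.5, [-15, -12, -11], 0],
    [5.5, [-15, -12, -11], 0]
  ]
}}

```text
time_s: 32.72
eef_pos: [0.3992, 0.2767, 0.2046]
orientation: [-3.141, 0.001, -0.047]
ft_force: [-0.0, -0.8, -0.2]
gripper_width: 0.0547
finger_force: 0.0
```

```bash
python3 - <<'E'
from h import *
S=r.get_image("side");T=r.get_image("top")
print(blobs(T,"yellow",(230,195,480,245),5))
print(blobs(S,"yellow",(285,110,360,320),5))
for c,bx in(("red",(350,185,400,240)),("blue",(320,185,352,240))):
  for s,ce in blobs(T,c,bx): print(c,s,ce,atz('top',*ce,.146).round(4))
g=cv2.cvtColor(T,cv2.COLOR_RGB2GRAY);k=np.zeros_like(g);k[205:228,240:300]=g[205:228,240:300]<40
s=cv2.connectedComponentsWithStats(k);print(s[2][1:],s[3][1:])
for y in(.1275,.14,.148,.155):print(y,proj("top",[.549,y,.11]))
T0=cv2.cvtColor(cv2.imread("pics/top0.png"),cv2.COLOR_BGR2RGB)
print("diff",[int(cv2.absdiff(T,T0)[195:222,a:b].max()) for a,b in((296,315),(393,418),(428,455))])
E
```

```text
[([438, 202, 16, 16, 196], [445.8, 209.4]), ([281, 219, 10, 2, 16], [284.8, 219.6]), ([295, 219, 74, 7, 132], [329.9, 222.4]), ([374, 225, 73, 6, 125], [410.2, 227.2]), ([451, 229, 4, 2, 7], [452.7, 229.6])]
[([285, 110, 9, 11, 90], [288.7, 114.7]), ([323, 112, 15, 14, 171], [330.1, 118.5]), ([333, 136, 13, 41, 95], [339.4, 156.3]), ([315, 181, 19, 59, 162], [324.2, 211.5]), ([310, 261, 3, 6, 13], [310.6, 263.3])]
red [367, 197, 15, 15, 178] [374.4, 204.1] [ 0.5812 -0.0947  0.146 ]
red [360, 211, 19, 13, 92] [367.4, 219.1] [ 0.5426 -0.0771  0.146 ]
blue [331, 195, 14, 15, 163] [337.7, 202.0] [ 0.585  -0.0023  0.146 ]
blue [328, 213, 18, 8, 42] [337.6, 217.6] [ 0.5452 -0.0024  0.146 ]
[[276 214   5   8  29]] [[278.         217.24137931]]
0.1275 [286.79684697 217.54664513]
0.14 [281.95768624 217.46890456]
0.148 [278.86101861 217.41915695]
0.155 [276.15168742 217.37563185]
diff [7, 6, 7]
```

The post is steady at the stop and the bar hasn't moved since release. Red and blue are within about 3 mm of their pads, the neighbours are unchanged in the images, and the arm is clear.

```bash
python3 -c "
from bench import r
print(r.close_job())"
```

```text
the job is handed in; nothing more can be done
None
```

I handed the job in at about 33 s of robot time: both cans stand upright within about 3 mm of their pads' centres. The grey, orange and green cans look unmoved in the images. The keeper is against a hard stop that I take to be home, but I measured only about 77 mm of travel and the hand-in gave no verdict, so its 0.094 m threshold is not confirmed.

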